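Key the washed pill tray onto the dispenser's drive shaft

TASK

The washed pill tray stands on the worktop; put it back into the round pill dispenser base. Lift it by the grip bar, lower it gently over the drive shaft and turn it under light pressure until the cross-slots under its hub drop over the shaft's cross pin, so that it sits level and fully home; then let go. Do not force it down, and leave the things round about where they are.

Things in the scene. Friction and masses are not known exactly. Their poses are not given: they have to be found in the camera images.
- tray_grip (a point): Pill tray (loose, 0.2 to 0.35 kg): round grey plastic carousel, 128 mm across, rim 30 mm high, open empty compartments, an upright grip bar on its hub. Bar: 50 mm long (this point's x), 14 mm thick (y), from 30 to 67 mm above the tray's underside. This point: on the tray's axis inside the bar, 52 mm above the underside; z up. It starts upright on the worktop at any yaw.
- tray_hub (a point): Centre of the tray's underside at the level of its four 1.5 mm feet, same axes. In the hub's face, 1.5 mm higher, open a bore 18 mm across, 27 mm deep, for the shaft, and four slots 9 mm wide, 12.5 mm deep, reaching 26 mm from the axis, in a cross along +x, -x, +y and -y: the tray fits the cross pin at any of four turns 90 degrees apart.
- base_seat (a point): Dispenser base (fixed): white, round, 166 mm across, 31 mm high, its well 144 mm across; a control panel sticks out to 121 mm from the centre in this point's -x. This point: centre of the well's floor, on the shaft's axis, 12 mm above the worktop; z up. With the tray home, its feet stand on this floor, so the tray's grip point is 52 mm above this point.
- pin_height (a point): On the shaft's axis at the height of the cross pin's top, 11.5 mm above the well's floor. Steel shaft 15 mm thick, 24 mm tall, top 6 mm tapered to 7 mm; through it a level cross pin 48 mm long, 6 mm wide. Shaft and pin stand at an unknown angle (not this point's axes) and turn only stiffly (0.2 N m). A tray off line rests on the pin, 10 mm high; within about 3 degrees it drops home. Forcing: over 25 N.
- bottle: White pill bottle with a green cap, 48 mm across, 76 mm high, loose bystander; origin at the centre of its underside.
- carton_f: Flat white and teal medicine carton, 66x105x22 mm, loose bystander; origin at the centre of its underside.
- pen_a: White pen, 145 mm long, loose bystander; origin at the centre of its underside.
- stapler: Red stapler, 135x34x50 mm, loose bystander; origin at the centre of its underside.

How it is judged:
By the outcome, as a careful person would: the job done as asked, in the order asked, and still so for the second after the job is handed in, with the robot touching nothing.
It also fails if it takes over 72 s, if anything falls off the work surface, if the arm or the gripper's body presses on something with over 40 N, if the wrist force passes 120 N, or if a joint passes its speed limit or range.

ROBOT

A 6-joint arm with a two-finger parallel gripper is mounted at the origin on a cart in front of the work surface, level with it; the furniture and walls round the work are solid. World frame = base frame: x ahead of the robot, y to its left, z up, the work surface at z = 0. Lengths are in m, angles in degrees, forces in N, time in s.
With the tool pointing down it reaches from about 0.375 to 0.975 m from the base axis. Payload 3.8 kg.
Tool frame: the origin (TCP) lies midway between the tips of the shut fingers; the grasp point (between the pads) lies 19 mm behind it; z points along the fingers, y is the line along which they close (so a half turn about z gives the same grasp; the last joint's range is limited). The gripper opens to 88 mm and grips with 3 to 60 N. Pads are 18 mm wide; open, the fingers measure 123 mm over their backs; the gripper's body (75 mm by 187 mm) begins 45 mm behind the grasp point.
Start: joints at [73.975, 15.12, 91.902, -0, 72.978, -2.114], TCP at [0.162, 0.655, 0.239] pointing down, gripper open.
Joint ranges: [-150.88, 150.88], [-54.13, 125.18], [17.81, 147.31], [-75.09, 255.09], [0, 152.58], [-146.25, 146.25]. Speed limits (degrees/s): [147.25, 147.25, 180, 180, 180, 180].

INTERFACE

Orientations are given as a 3x3 rotation matrix whose columns are the frame's x, y, z axes.
In Python, from station import arm gives the robot as it stands. The module is installed in compiled form; this text tells all that it offers.
- The arm moves only by the shell command python3 -m crank 'ROWS' [FORCE]. ROWS is JSON, a list of rows, each a list of 5 numbers: the shift along the world's x, y, z in cm, then the turn about the world's z in degrees, then the closure, from 0 (fully open) to 1 (shut). In form: [[x, y, z, roll, claw], ...]. A call has 1 to 12 rows; each row shifts and turns the commanded pose from where the row before left it; what a row does not reach is not made up. A row lasts 1/8 s, in which the tool goes at most 62.5 mm and 10.7 degrees, less where a joint would pass 70% of its speed; a pose out of reach is approached as far as the arm can. A call with a gripper value outside its range is refused whole. The fingers move at their own pace and stop on an object; FORCE is the grip in N (left out, the last holds). Time passes only in rows, so rows that do not move let the fingers close. It gives the time, the measured TCP pose, the force, the opening and the grip force at its end, in the units of the state.
- arm.get_obs(): the state, without advancing time (a new reading comes with each control period).
- arm.capture(name): name is "side" or "top" or "wrist"; returns (picture, depth): 480x640x3 uint8, red, green, blue; 480x640 float32, m along the optical axis (not along the pixel's ray), 0 where there is no reading.
- arm.camera_model(name): a dict with "vfov" (degrees; the focal length in pixels is half the picture's height over the tangent of half this angle, whatever the lens; pixels are square), "cx", "cy" (the principal point, pixels), "R" (3x3) and "t" (3): a world point X has camera coordinates R X + t. Camera axes: x right, y down, z forward; pixel columns grow to the right and rows downward; lengths in m; the calibration is good to about 2 mm. A picture is of the moment at which its call begins: read the wrist's pose just before it. camera_model takes no time and is no camera call; for the wrist camera it gives the pose at the moment of the call.
- arm.hand_in(): hands the job in; it is judged then, once.
The state is a dict: "time": time; "q": joint angles; "qvel": joint speeds; "tau": joint torques, N m; "position": TCP position; "tool_rot": TCP orientation; "wrist_force": force on the tool from outside, world axes, zero at the start; "moment": the same for the moment, N m; "width": opening from 0.0 (shut) to 1.0 (fully open); "finger_force": force on a finger pad.
Only numpy, scipy, OpenCV 4.12 (cv2) and the standard library are available. Lean on these libraries where they do the work, as an engineer would, in place of code of your own. Each camera call takes 0.05 s, during which the arm holds its last target. There are 200 camera calls.

## Working session

There is one attempt and no reset: what is moved stays moved. The work goes in short steps, Python scripts to look and compute and a shell command to move; the robot and the scene stay as the last step left them, time stands still between calls to the robot, and variables do not carry over. Pictures are saved under pics/ and viewed, at most 10 in all, crops included, and the job is handed in when it is done.

```bash
mkdir -p pics
cat > h.py <<'E'
import numpy as np, cv2
from station import arm
def cast(cam,u,v,z):
    f=240/np.tan(np.radians(cam["vfov"])/2); R=np.array(cam["R"]);t=np.array(cam["t"])
    d=R.T@np.array([(u-cam["cx"])/f,(v-cam["cy"])/f,1.]); c=-R.T@t
    return c+d*(z-c[2])/d[2]
def cloud(cam,D):
    f=240/np.tan(np.radians(cam["vfov"])/2); R=np.array(cam["R"]);t=np.array(cam["t"])
    v,u=np.mgrid[:480,:640]; P=np.stack([(u-cam["cx"])/f*D,(v-cam["cy"])/f*D,D],-1)
    return (P-t)@R
def shot(n):
    c=arm.camera_model(n); p,d=arm.capture(n); return c,np.array(p),np.array(d)
E
python3 - <<'E'
from h import *
for n in ("top","side"):
    c,p,d=shot(n); cv2.imwrite(f"pics/{n}0.png",p[...,::-1]); np.savez(f"{n}0.npz",p=p,d=d,**{k:np.array(c[k]) for k in c})
    print(n,c, (d>0).mean())
o=arm.get_obs();print(o)
E
```

```text
top {'vfov': 53.01741748208196, 'cx': 307.353317835843, 'cy': 251.41607876501763, 'R': array([[-0.0068306 , -0.99986588, -0.01488485],
       [-0.99875605,  0.00755675, -0.04928745],
       [ 0.04939332,  0.01452967, -0.99867371]]), 't': array([-0.05312813,  0.54414128,  1.19095695])} 0.995947265625
side {'vfov': 52.09722359117468, 'cx': 318.16614403466554, 'cy': 235.3594396818427, 'R': array([[ 0.9998629 , -0.01571613,  0.00521365],
       [-0.00314284, -0.48926711, -0.87212833],
       [ 0.01625735,  0.87199238, -0.48924942]]), 't': array([-0.55067137,  0.03469969,  1.15433632])} 0.9894010416666666
{'time': 0.1, 'q': array([ 7.39738481e+01,  1.51650851e+01,  9.19708808e+01,  8.83995651e-04,
        7.29766536e+01, -2.11551175e+00]), 'qvel': array([-0.00764782, -0.07191229, -0.14693832,  0.09158599, -0.04104235,
        0.03501442]), 'tau': array([ 8.80900698e-04, -5.03623581e+01, -3.58070612e+01,  7.30991433e-02,
        2.35031080e-02, -3.78703123e-05]), 'position': array([0.16211714, 0.65460797, 0.23753366]), 'tool_rot': array([[-9.70670739e-01,  2.40412158e-01, -5.56828746e-04],
       [ 2.40412787e-01,  9.70668913e-01, -1.88511584e-03],
       [ 8.72915863e-05, -1.96369554e-03, -9.99998068e-01]]), 'wrist_force': array([ 0.38989923,  0.3684709 , -0.35594465]), 'moment': array([ 0.06616656, -0.01218438, -0.00862707]), 'finger_force': 0.0, 'width': 1.0001339012997394}
```

View pics/top0.png

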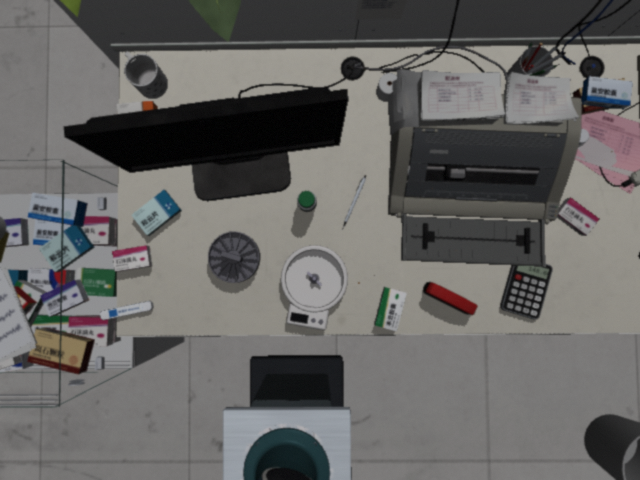

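View pics/side0.png

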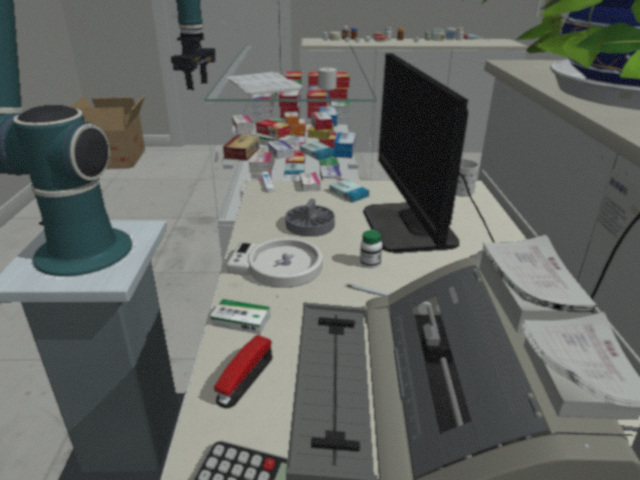

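The top picture shows the tray at about (234,256), the base at (313,280) with its panel towards the robot, the bottle at (306,201) and the pen at (355,200). The side view agrees: tray at (310,217), base at (285,260), bottle at (371,247), and the monitor behind.

```bash
cat > m.py <<'E'
from h import *
def fitbar(P,m):
    q=P[m][:,:2].astype(np.float32); (c,s,a)=cv2.minAreaRect(q); return c,s,a,len(q),np.degrees(0.5*np.arctan2(2*np.cov(q.T)[0,1],np.cov(q.T)[0,0]-np.cov(q.T)[1,1]))
def circ(c,p,mask,z):
    cs,_=cv2.findContours(mask.astype(np.uint8),0,2); k=max(cs,key=cv2.contourArea); h=cv2.convexHull(k)[:,0]
    w=np.array([cast(c,u,v,z)[:2] for u,v in h]); A=np.c_[2*w,np.ones(len(w))]; s=np.linalg.lstsq(A,(w**2).sum(1),rcond=None)[0]
    return s[:2],np.sqrt(s[2]+s[:2]@s[:2])
E
python3 - <<'E'
from m import *
for n in ("top","side"):
    z=np.load(f"{n}0.npz"); c={k:z[k] for k in("vfov","cx","cy","R","t")}; P=cloud(c,z["d"]); p=z["p"]
    ct=cast(c,*((234,256) if n=="top" else (310,217)),.03); cb=cast(c,*((313,280)if n=="top" else (285,262)),.02)
    for nm,cc in(("tray",ct),("base",cb)):
        r=np.hypot(*(P[...,:2]-cc[:2]).transpose(2,0,1)); Z=P[...,2]
        print(n,nm,cc,"z pct",np.percentile(Z[r<.06],[5,50,95,99]))
        if nm=="tray":
            m=(r<.045)&(Z>.052)&(Z<.075);print(" bar",fitbar(P,m),Z[m].max()); 
            m=(r<.09)&(Z>.022)&(Z<.036); q=P[m][:,:2].astype(np.float32);print(" rim",cv2.minEnclosingCircle(q),q.mean(0))
        else:
            m=(r<.03)&(Z>.019)&(Z<.045);print(" shaft/pin",fitbar(P,m),P[m].mean(0))
            m=(r<.1)&(Z>.027)&(Z<.035);rr=P[m][:,:2]; print(" rim",cv2.minEnclosingCircle(rr.astype(np.float32)),rr.mean(0))
    for nm,(u,v) in dict(bottle=(306,201),pen=(355,200)).items():
        if n=="top": print(nm,P[v,u])
E
python3 - <<'E'
import cv2
p=cv2.imread("pics/top0.png")[220:335,200:360]; cv2.imwrite("pics/crop0.png",cv2.resize(p,None,fx=5,fy=5,interpolation=2))
E
```

```text
top tray [0.53293519 0.12407625 0.03      ] z pct [0.01353318 0.01822385 0.06510717 0.06888521]
 bar ((0.5311203002929688, 0.12568828463554382), (0.049845077097415924, 0.013891074806451797), 72.43705749511719, 124, np.float64(72.46767048201303)) 0.0712112111663551
 rim ((0.5311018228530884, 0.1265902817249298), 0.06425905227661133) [0.53079826 0.12854674]
top base [ 0.47232368 -0.07066479  0.02      ] z pct [0.00888405 0.01496541 1.21540594 1.21540594]
 shaft/pin ((0.47670114040374756, -0.07257653772830963), (0.045430198311805725, 0.012174498289823532), 44.60835647583008, 61, np.float64(46.244198029652786)) [ 0.47715877 -0.07209312  0.02791738]
 rim ((0.4656689763069153, -0.07014475762844086), 0.09356334805488586) [ 0.45469489 -0.06856032]
bottle [ 0.66111447 -0.05553987  0.07503288]
pen [ 0.67331699 -0.17825884  0.00544736]
side tray [0.53162265 0.10905409 0.03      ] z pct [-0.0031291   0.01912661  0.05623996  0.06364449]
 bar ((0.5310765504837036, 0.12323879450559616), (0.048420850187540054, 0.014559955336153507), 71.96651458740234, 79, np.float64(68.34139777722432)) 0.06573021175299756
 rim ((0.5318757891654968, 0.12579478323459625), 0.06644240021705627) [0.53083366 0.11880799]
side base [ 0.47656237 -0.08714459  0.02      ] z pct [0.0076887  0.00952348 0.02424596 0.03173033]
 shaft/pin ((0.4750862121582031, -0.07616202533245087), (0.04082208871841431, 0.013896523043513298), 34.81753921508789, 67, np.float64(44.50039469611965)) [ 0.47559051 -0.0766409   0.02515046]
 rim ((0.4669848680496216, -0.07850922644138336), 0.09093444794416428) [ 0.47335097 -0.0835753 ]
```

View pics/crop0.png

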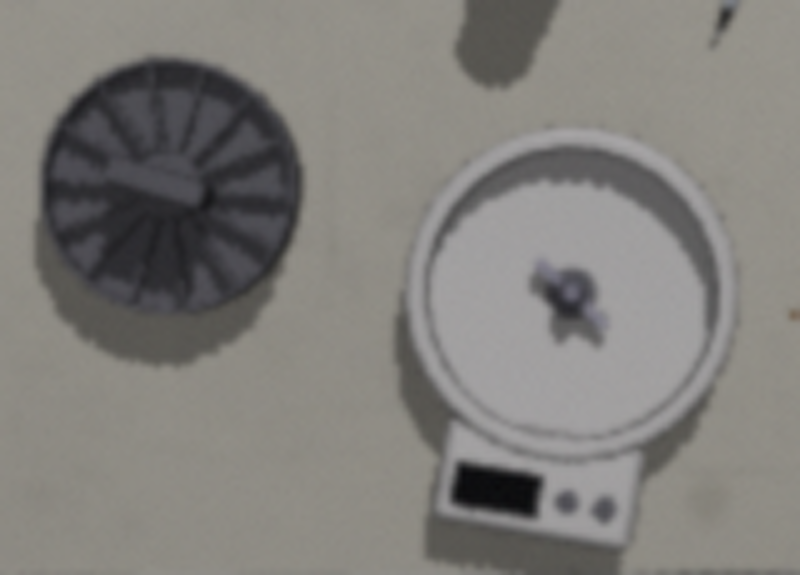

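The crop shows the bar on the tray at about 72° (world) and the cross pin at about 46°, from (540,268) to (605,325). So a turn of about -26° should line them up. Next I check the glass shelf on the left and the monitor before flying.

Run:
```python
from m import *
C={};PP={}
for n in ("top","side"):
    z=np.load(f"{n}0.npz"); C[n]={k:z[k] for k in("vfov","cx","cy","R","t")}; PP[n]=cloud(C[n],z["d"])
def ray(n,u,v):
    a=cast(C[n],u,v,0.);b=cast(C[n],u,v,1.);return a,(b-a)
def tri(s,t):
    a,d=ray("side",*s);b,e=ray("top",*t); k=np.linalg.lstsq(np.c_[d,-e],b-a,rcond=None)[0]
    return a+d*k[0],np.linalg.norm(a+d*k[0]-b-e*k[1])
print("glass",tri((205,100),(62,405)),tri((375,100),(62,160)))
for n in PP:
    P=PP[n];r=(P[...,0]>.3)&(P[...,0]<.8)&(P[...,1]>-.25)&(P[...,1]<.45)&(P[...,2]>.1)&(P[...,2]<.7);q=P[r]
    if len(q): 
        print(n,"tall: min x by y")
        for y in np.arange(-.2,.45,.1):
            s=q[abs(q[:,1]-y)<.05]
            if len(s): print(round(y,2),np.percentile(s[:,0],1).round(3),s[:,2].max().round(3))
    for y in np.arange(.35,.75,.1):
        for x in np.arange(.15,.6,.1):
            s=P[(abs(P[...,0]-x)<.05)&(abs(P[...,1]-y)<.05)]
            if len(s): print(n,round(x,2),round(y,2),s[:,2].max().round(3),end="; ")
z=np.load("top0.npz");p=z["p"].astype(int); m=(p.min(2)>185)
sub=np.zeros(m.shape,bool); sub[240:312,275:352]=1
c=C["top"];w=[]
# base outline: Hough circle on crop scaled
g=cv2.cvtColor(z["p"],cv2.COLOR_RGB2GRAY)[235:330,270:360]; g4=cv2.resize(g,None,fx=6,fy=6,interpolation=cv2.INTER_CUBIC)
h=cv2.HoughCircles(g4,cv2.HOUGH_GRADIENT_ALT,1.5,20,param1=150,param2=.8,minRadius=140,maxRadius=240)
for u,v,r in (h[0] if h is not None else []):
    U,V=(u+.5)/6-.5+270,(v+.5)/6-.5+235; print("circ",U,V,r/6,cast(c,U,V,.031),r/6*np.linalg.norm(cast(c,U+1,V,.031)-cast(c,U,V,.031)))
```

```text
glass (array([0.22955964, 0.43412244, 0.24347584]), np.float64(0.0019440300837388455)) (array([0.72259596, 0.44407246, 0.24167219]), np.float64(0.0022697393838243805))
top tall: min x by y
-0.1 0.782 0.393
0.0 0.77 0.393
0.1 0.757 0.394
0.2 0.745 0.393
0.3 0.731 0.394
0.4 0.308 0.392
top 0.15 0.35 -0.733; top 0.25 0.35 -0.733; top 0.35 0.35 0.019; top 0.45 0.35 0.021; top 0.55 0.35 0.033; top 0.15 0.45 -0.738; top 0.25 0.45 0.25; top 0.35 0.45 0.278; top 0.45 0.45 0.252; top 0.55 0.45 0.252; top 0.15 0.55 -0.736; top 0.25 0.55 0.251; top 0.35 0.55 0.275; top 0.45 0.55 0.269; top 0.55 0.55 0.272; top 0.15 0.65 -0.739; top 0.25 0.65 0.133; top 0.35 0.65 0.13; top 0.45 0.65 0.12; top 0.55 0.65 0.079; side tall: min x by y
-0.1 0.783 0.387
0.0 0.771 0.387
0.1 0.758 0.387
0.2 0.746 0.387
0.3 0.732 0.386
0.4 0.31 0.386
side 0.35 0.35 0.014; side 0.45 0.35 0.015; side 0.55 0.35 0.025; side 0.25 0.45 0.246; side 0.35 0.45 0.27; side 0.45 0.45 0.246; side 0.55 0.45 0.246; side 0.15 0.55 0.342; side 0.25 0.55 0.247; side 0.35 0.55 0.266; side 0.45 0.55 0.261; side 0.55 0.55 0.305; side 0.15 0.65 0.492; side 0.25 0.65 0.482; side 0.35 0.65 0.26; side 0.45 0.65 0.259; side 0.55 0.65 0.302; circ 312.83334 279.58334 30.170187 [ 0.47345843 -0.07029852  0.031     ] 0.07412762771615748
```

```bash
python3 -m crank '[[0,0,5.5,0,0],[0,0,5.5,0,0],[0,0,5.5,0,0],[0,0,5.0,0,0]]'; python3 -m crank '[[2.6,-5.2,0,-7.8,0],[2.6,-5.2,0,-7.8,0],[2.6,-5.2,0,-7.8,0],[2.6,-5.2,0,-7.8,0],[2.6,-5.2,0,-7.8,0],[2.6,-5.2,0,-7.8,0],[2.6,-5.2,0,-7.8,0],[2.6,-5.2,0,-7.8,0],[2.6,-5.2,0,-7.8,0],[2.6,-5.2,-4,-7.8,0],[2.6,-5.2,-4,-7.8,0],[2.6,-5.2,-4,-7.8,0]]'
python3 - <<'E'
from m import *
c,p,d=shot("wrist"); cv2.imwrite("pics/w1.png",p[...,::-1]); np.savez("w1.npz",p=p,d=d,**c)
for q in((0.531,.1257,.067),(.4735,-.0715,.031)):
    x=c["R"]@np.array(q)+c["t"];f=240/np.tan(np.radians(c["vfov"])/2);print(x[:2]/x[2]*f+[c["cx"],c["cy"]])
E
```

```text
time: 0.6
position: [0.1622, 0.655, 0.4554]
tool_rot: [[-0.971, 0.24, 0.0], [0.24, 0.971, 0.0], [-0.0, 0.0, -1.0]]
wrist_force: [-0.3, 0.0, -0.3]
width: 0.997
finger_force: 0.0
time: 2.1
position: [0.4656, 0.0473, 0.3462]
tool_rot: [[0.305, 0.952, 0.0], [0.952, -0.305, 0.0], [0.0, 0.0, -1.0]]
wrist_force: [1.1, -0.1, 1.1]
width: 0.998
finger_force: 0.0
[354.19617911 106.20417214]
[351.60728358 282.45390395]
```

View pics/w1.png

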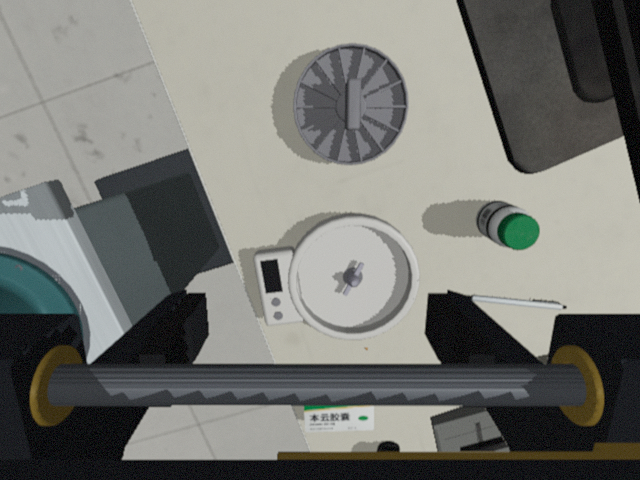

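The wrist picture shows the whole scene. The bar is nearly vertical at (353,104), the base rim is centred at about (354,277), and the shaft at (352,277) has its pin running from (360,263) to (345,293).

```bash
cat >> m.py <<'E'
def hough(c,p,box,z,rmin,rmax,s=4):
    u0,u1,v0,v1=box; g=cv2.cvtColor(p,cv2.COLOR_RGB2GRAY)[v0:v1,u0:u1]; g=cv2.resize(g,None,fx=s,fy=s,interpolation=cv2.INTER_CUBIC)
    k=np.linalg.norm(cast(c,321,240,z)-cast(c,320,240,z))
    h=cv2.HoughCircles(g,cv2.HOUGH_GRADIENT_ALT,1.5,20,param1=150,param2=.7,minRadius=int(rmin/k*s),maxRadius=int(rmax/k*s))
    for u,v,r in (h[0] if h is not None else []):
        U,V=(u+.5)/s-.5+u0,(v+.5)/s-.5+v0; print("circ",U.round(1),V.round(1),cast(c,U,V,z).round(4),"r",round(r/s*k,4))
E
python3 - <<'E'
from m import *
z=np.load("w1.npz"); c={k:z[k] for k in("vfov","cx","cy","R","t")}; P=cloud(c,z["d"]);p=z["p"];Z=P[...,2]
print("base");hough(c,p,(280,430,200,350),.031,.065,.09)
print("tray");hough(c,p,(280,420,30,180),.030,.055,.07)
r=np.hypot(P[...,0]-.531,P[...,1]-.1257); m=(r<.045)&(Z>.055)&(Z<.075); print("bar",fitbar(P,m),np.median(Z[m]))
# bar's top face: pixels -> plane z=.067 via rays
v,u=np.nonzero(m); w=np.array([cast(c,a,b,.067)[:2] for a,b in zip(u,v)]); print(" bar rays",cv2.minAreaRect(w.astype(np.float32)),w.mean(0))
r=np.hypot(P[...,0]-.4735,P[...,1]+.0715); m=(r<.03)&(Z>.018)&(Z<.04);print("pin",fitbar(P,m),np.median(Z[m]),P[(r<.03)&(Z>.03)].mean(0),np.median(Z[(r<.06)&(r>.035)]))
E
```

```text
base
circ 352.0 276.1 [ 0.4763 -0.0636  0.031 ] r 0.0776
tray
circ 354.6 99.4 [0.5372 0.1332 0.03  ] r 0.0653
bar ((0.5312354564666748, 0.12817659974098206), (0.04920437932014465, 0.014114344492554665), 72.41348266601562, 727, np.float64(72.08123632681705)) 0.06529139627806903
 bar rays ((0.5304989218711853, 0.12814384698867798), (0.04885288327932358, 0.014231431297957897), 73.39673614501953) [0.5306264 0.1284038]
pin ((0.4764536917209625, -0.07074321061372757), (0.04693678393959999, 0.014560561627149582), 34.77134704589844, 258, np.float64(45.76295512420524)) 0.023464679569848882 [ 0.47651089 -0.07008221  0.03318095] 0.010956501901158506
```

```bash
python3 -m crank '[[0,0,0,0,0],[2,3,-5,0,0],[2,3,-5,0,0],[1,2.5,-5,0,0],[0,0,0,0,0],[0,0,0,0,0]]'
cat > bar.py <<'E'
from m import *
o=arm.get_obs();c,p,d=shot("wrist");P=cloud(c,d);Z=P[...,2]
import sys
cv2.imwrite(f"pics/{sys.argv[1]}.png",p[...,::-1])
r=np.hypot(P[...,0]-.531,P[...,1]-.127); m=(r<.045)&(Z>.055)&(Z<.075)
b=fitbar(P,m);print("bar",b,np.median(Z[m])); e=np.array(b[0])-o["position"][:2]; print("tcp",o["position"],"err cm",e*100,"yaw y",np.degrees(np.arctan2(o["tool_rot"][1,1],o["tool_rot"][0,1])))
E
python3 bar.py w2
```

```text
time: 2.9
position: [0.516, 0.1349, 0.1996]
tool_rot: [[0.299, 0.954, 0.002], [0.954, -0.299, 0.0], [0.001, 0.002, -1.0]]
wrist_force: [0.4, -0.3, -0.2]
width: 0.998
finger_force: 0.0
bar ((0.5314977765083313, 0.1287330985069275), (0.04983837902545929, 0.014031713828444481), 73.0299301147461, 1297, np.float64(72.69779456067728)) 0.0654304552165456
tcp [0.51604204 0.13492763 0.19959533] err cm [ 1.54557346 -0.61945313] yaw y -17.383409213295625
```

```bash
python3 -m crank '[[0.8,-0.35,-4,0,0],[0.7,-0.35,-4,0,0],[0,0,-3.4,0,0],[0,0,0,0,0],[0,0,0,0,0]]'; python3 bar.py w3
```

```text
time: 3.58
position: [0.5324, 0.1271, 0.0864]
tool_rot: [[0.301, 0.954, 0.004], [0.954, -0.301, 0.001], [0.002, 0.004, -1.0]]
wrist_force: [0.7, 0.2, -0.2]
width: 1.001
finger_force: 0.0
bar ((0.5314792394638062, 0.12868598103523254), (0.049670517444610596, 0.014029985293745995), 72.6439208984375, 3181, np.float64(72.43719614391077)) 0.0654681618336666
tcp [0.53240667 0.12708798 0.08639809] err cm [-0.09274289  0.1598003 ] yaw y -17.536168306181295
```

View pics/w3.png

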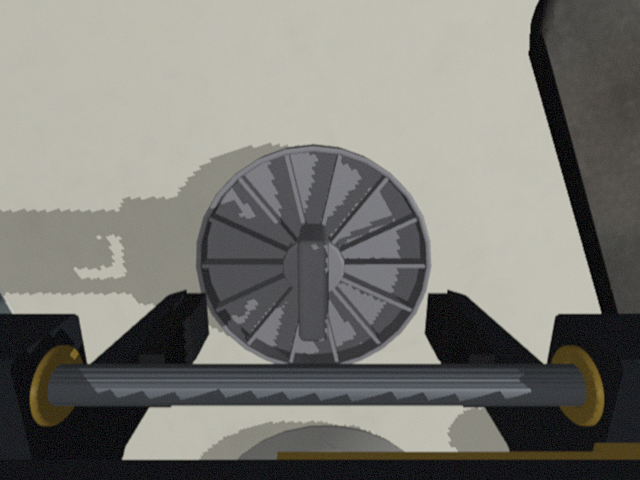

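The tray is upright, its bar at (313,285) lies midway between the fingers, and the depth height matches. I go down and grip.

```bash
python3 -m crank '[[0,0.1,-2.5,0,0],[0,0,-2.5,0,0],[0,0,0,0,0],[0,0,0,0,0]]'; python3 -m crank '[[0,0,0,0,1],[0,0,0,0,1],[0,0,0,0,1],[0,0,0,0,1],[0,0,0,0,1],[0,0,0,0,1],[0,0,0,0,1],[0,0,0,0,1],[0,0,0,0,1],[0,0,0,0,1]]' 25
```

```text
time: 4.12
position: [0.5319, 0.1284, 0.0354]
tool_rot: [[0.301, 0.954, 0.003], [0.954, -0.301, 0.001], [0.001, 0.003, -1.0]]
wrist_force: [-0.4, -0.3, -0.1]
width: 1.003
finger_force: 0.0
time: 5.38
position: [0.5304, 0.1281, 0.0334]
tool_rot: [[0.301, 0.954, -0.0], [0.954, -0.301, 0.0], [0.0, -0.0, -1.0]]
wrist_force: [-0.4, -0.7, 0.2]
width: 0.155
finger_force: 25.0
```

```bash
python3 -m crank '[[0,0,1,0,1],[0,0,2,0,1],[0,0,3,0,1],[0,0,3,0,1],[0,0,0,0,1],[-0.5,-2,0,-3,1],[-1,-4,0,-5.5,1],[-1,-4,0,-6,1],[-1,-4,0,-6,1],[-1,-4,0,-6,1],[-0.95,-1.8,0,0,1],[0,0,0,0,1]]'; python3 -m crank '[[0,0,0,0,1],[0,0,0,0,1]]'
python3 - <<'E'
from m import *
o=arm.get_obs();print(o["position"],np.degrees(np.arctan2(o["tool_rot"][1,1],o["tool_rot"][0,1]))+90,o["wrist_force"])
for n in("top","wrist","side"):
    c,p,d=shot(n);cv2.imwrite(f"pics/{n}4.png",p[...,::-1]);P=cloud(c,d);Z=P[...,2]
    if n=="wrist":
        zt=o["position"][2]+.0336; m=(np.hypot(*(P[...,:2]-o["position"][:2]).transpose(2,0,1))<.045)&(abs(Z-zt)<.01);print("bar",fitbar(P,m),np.median(Z[m]))
E
```

```text
time: 6.88
position: [0.4732, -0.0715, 0.1214]
tool_rot: [[0.698, 0.716, -0.004], [0.716, -0.698, 0.0], [-0.002, -0.003, -1.0]]
wrist_force: [0.5, -0.1, -1.8]
width: 0.158
finger_force: 25.0
time: 7.12
position: [0.4758, -0.0694, 0.123]
tool_rot: [[0.694, 0.72, -0.001], [0.72, -0.694, 0.0], [-0.0, -0.001, -1.0]]
wrist_force: [0.2, 0.1, -2.4]
width: 0.155
finger_force: 25.0
[ 0.47575275 -0.06940139  0.12297406] 46.02052968885854 [ 0.20780284  0.0632365  -2.37811641]
bar ((0.47610509395599365, -0.06687872856855392), (0.0447780080139637, 0.04343369975686073), 5.639488220214844, 7008, np.float64(46.1617764841144)) 0.15534169528063538
```

View pics/wrist4.png

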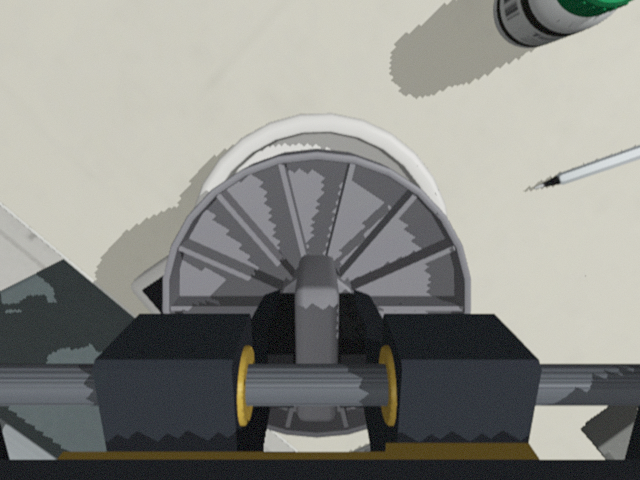

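View pics/side4.png

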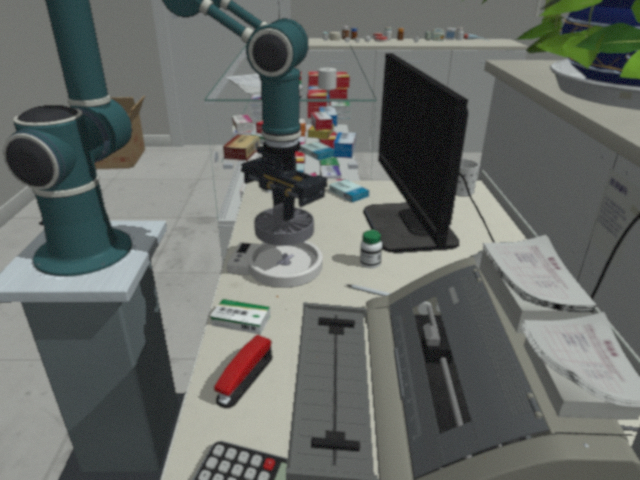

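The tray is lifted level, with the load at 2.4 N. In the side view it hangs over the base, and its bar is in line with the pin at about 46°. I lower it in stages.

```bash
python3 -m crank '[[-0.05,-0.1,-1.5,0,1],[0,0,-1.5,0,1],[0,0,-1.5,0,1],[0,0,-0.6,0,1],[0,0,0,0,1],[0,0,0,0,1]]'; python3 -m crank '[[0,0,-0.3,0,1],[0,0,-0.3,0,1],[0,0,0,0,1]]';  python3 -m crank '[[0,0,-0.2,0,1],[0,0,-0.2,0,1],[0,0,0,0,1]]'
```

```text
time: 8.02
position: [0.4759, -0.0711, 0.0728]
tool_rot: [[0.695, 0.719, 0.001], [0.719, -0.695, -0.0], [0.0, 0.001, -1.0]]
wrist_force: [-0.1, -0.1, -2.1]
width: 0.155
finger_force: 25.0
time: 8.4
position: [0.4751, -0.0709, 0.0662]
tool_rot: [[0.695, 0.719, -0.0], [0.719, -0.695, 0.0], [-0.0, -0.0, -1.0]]
wrist_force: [0.1, -0.3, -1.7]
width: 0.154
finger_force: 25.0
time: 8.78
position: [0.4752, -0.0709, 0.0622]
tool_rot: [[0.695, 0.719, -0.0], [0.719, -0.695, 0.0], [-0.0, -0.0, -1.0]]
wrist_force: [0.4, -1.2, -1.7]
width: 0.158
finger_force: 25.0
```

```bash
python3 -m crank '[[0.02,-0.06,-0.15,0,1],[0,0,-0.15,0,1],[0,0,0,0,1]]';  python3 -m crank '[[0,0,-0.15,0,1],[0,0,-0.15,0,1],[0,0,0,0,1]]'
```

```text
time: 9.15
position: [0.4754, -0.0715, 0.0593]
tool_rot: [[0.695, 0.719, -0.0], [0.719, -0.695, 0.0], [-0.0, -0.0, -1.0]]
wrist_force: [-0.2, 1.3, -1.7]
width: 0.159
finger_force: 25.0
time: 9.52
position: [0.4754, -0.0715, 0.0562]
tool_rot: [[0.695, 0.719, -0.0], [0.719, -0.695, 0.0], [-0.0, -0.0, -1.0]]
wrist_force: [0.5, -0.1, -1.7]
width: 0.153
finger_force: 25.0
```

Past the taper with almost no side load, and just above the pin level (0.0554). Small steps from here.

```bash
python3 -m crank '[[0,0,-0.08,0,1],[0,0,-0.05,0,1],[0,0,0,0,1]]'; python3 -m crank '[[0,0,-0.08,0,1],[0,0,0,0,1]]'
```

```text
time: 9.9
position: [0.4755, -0.0715, 0.0551]
tool_rot: [[0.695, 0.719, -0.0], [0.719, -0.695, 0.0], [-0.0, -0.0, -1.0]]
wrist_force: [0.6, 0.1, -1.4]
width: 0.154
finger_force: 25.0
time: 10.15
position: [0.4755, -0.0716, 0.0543]
tool_rot: [[0.695, 0.719, -0.0], [0.719, -0.695, 0.0], [-0.0, -0.0, -1.0]]
wrist_force: [-0.3, -0.1, -2.3]
width: 0.157
finger_force: 25.0
```

```bash
python3 -m crank '[[0,0,-0.08,0,1],[0,0,0,0,1]]'; python3 -m crank '[[0,0,-0.08,0,1],[0,0,0,0,1]]'
```

```text
time: 10.4
position: [0.4755, -0.0716, 0.0534]
tool_rot: [[0.695, 0.719, -0.0], [0.719, -0.695, 0.0], [-0.0, -0.0, -1.0]]
wrist_force: [-1.0, -0.6, -2.3]
width: 0.154
finger_force: 25.0
time: 10.65
position: [0.4755, -0.0716, 0.0527]
tool_rot: [[0.695, 0.719, -0.0], [0.719, -0.695, 0.0], [-0.0, -0.0, -1.0]]
wrist_force: [0.6, 0.0, -3.1]
width: 0.158
finger_force: 25.0
```

```bash
python3 -m crank '[[0,0,-0.1,0,1],[0,0,-0.1,0,1],[0,0,0,0,1]]'; python3 -m crank '[[0,0,-0.1,0,1],[0,0,-0.1,0,1],[0,0,0,0,1]]'
```

```text
time: 11.02
position: [0.4754, -0.0716, 0.0506]
tool_rot: [[0.695, 0.719, -0.0], [0.719, -0.695, 0.0], [-0.0, -0.0, -1.0]]
wrist_force: [-0.2, 0.4, -1.2]
width: 0.155
finger_force: 25.0
time: 11.4
position: [0.4755, -0.0715, 0.0486]
tool_rot: [[0.695, 0.719, -0.0], [0.719, -0.695, 0.0], [-0.0, -0.0, -1.0]]
wrist_force: [-0.1, -0.2, -2.9]
width: 0.159
finger_force: 25.0
```

It is going down freely with the slots over the pin. Home is at about 0.0454.

```bash
python3 -m crank '[[0,0,-0.1,0,1],[0,0,-0.1,0,1],[0,0,0,0,1]]'; python3 -m crank '[[0,0,-0.08,0,1],[0,0,0,0,1]]'; python3 -m crank '[[0,0,-0.06,0,1],[0,0,0,0,1]]'
```

```text
time: 11.78
position: [0.4755, -0.0715, 0.0466]
tool_rot: [[0.695, 0.719, -0.0], [0.719, -0.695, 0.0], [-0.0, -0.0, -1.0]]
wrist_force: [0.4, 1.3, -2.5]
width: 0.159
finger_force: 25.0
time: 12.02
position: [0.4755, -0.0716, 0.0459]
tool_rot: [[0.695, 0.719, -0.0], [0.719, -0.695, 0.0], [-0.0, -0.0, -1.0]]
wrist_force: [0.4, -1.0, -2.1]
width: 0.157
finger_force: 25.0
time: 12.28
position: [0.4757, -0.0716, 0.0454]
tool_rot: [[0.695, 0.719, 0.0], [0.719, -0.695, -0.0], [0.0, 0.0, -1.0]]
wrist_force: [0.0, 0.5, -0.8]
width: 0.162
finger_force: 25.0
```

```bash
python3 -m crank '[[0,0,-0.04,0,1],[0,0,0,0,1]]'; python3 -m crank '[[0,0,-0.03,0,1],[0,0,0,0,1],[0,0,0,0,1]]'
```

```text
time: 12.52
position: [0.4757, -0.0716, 0.0453]
tool_rot: [[0.695, 0.719, 0.0], [0.719, -0.695, -0.0], [0.0, 0.0, -1.0]]
wrist_force: [-2.0, 0.7, 2.3]
width: 0.153
finger_force: 25.0
time: 12.9
position: [0.4758, -0.0716, 0.0452]
tool_rot: [[0.695, 0.719, 0.0], [0.719, -0.695, -0.0], [0.0, 0.0, -1.0]]
wrist_force: [-2.3, 0.6, 5.3]
width: 0.154
finger_force: 25.0
```

The stop is firm at the home height (TCP 0.0452, 5 N). I ease off, let go and rise.

```bash
python3 -m crank '[[0,0,0.05,0,1],[0,0,0,0,0.7],[0,0,0,0,0.5],[0,0,0,0,0.5],[0,0,0,0,0.5],[0,0,0,0,0.5]]'; python3 -m crank '[[0,0,0.5,0,0.5],[0,0,1.5,0,0.5],[0,0,3,0,0.5],[0,0,4,0,0.5],[0,0,5,0,0.5],[0,0,5,0,0.5],[0,0,5,0,0.5],[0,0,0,0,0.5],[0,0,0,0,0.5]]'
python3 - <<'E'
from m import *
o=arm.get_obs()
for n in("side","wrist","top"):
    c,p,d=shot(n);cv2.imwrite(f"pics/{n}5.png",p[...,::-1]);P=cloud(c,d);Z=P[...,2]
    r=np.hypot(P[...,0]-.4757,P[...,1]+.0715);m=(r<.04)&(Z>.065)&(Z<.09)
    if m.sum()>20: print(n,"bar",fitbar(P,m),"top z",np.median(Z[m]),Z[m].max())
    m=(r<.068)&(r>.058)&(Z>.034)&(Z<.056);q=P[m]
    if len(q)>20: a=np.linalg.lstsq(np.c_[q[:,:2]-[.4757,-.0715],np.ones(len(q))],q[:,2],rcond=None)[0];print(n,"rim plane tilt deg",np.degrees(a[:2]),"z",a[2],len(q),np.percentile(q[:,2],90))
    m=(r>.074)&(r<.082)&(Z>.02)&(Z<.04);print(n,"base rim z",np.median(Z[m]))
E
```

```text
time: 13.65
position: [0.4756, -0.0716, 0.0451]
tool_rot: [[0.695, 0.719, -0.0], [0.719, -0.695, 0.0], [0.0, -0.0, -1.0]]
wrist_force: [-0.1, 0.0, -0.7]
width: 0.5
finger_force: 0.0
time: 14.78
position: [0.4753, -0.0715, 0.2856]
tool_rot: [[0.695, 0.719, 0.001], [0.719, -0.695, -0.0], [0.0, 0.001, -1.0]]
wrist_force: [-0.4, 0.3, -0.8]
width: 0.501
finger_force: 0.0
side bar ((0.47632133960723877, -0.07365912199020386), (0.05215422809123993, 0.016011983156204224), 48.433692932128906, 150, np.float64(44.46575441393058)) top z 0.07381074385416052 0.07804891813573815
side rim plane tilt deg [-0.13780969  0.0937821 ] z 0.03747323628911791 287 0.03968888952018199
side base rim z 0.02777103260072407
wrist bar ((0.476327121257782, -0.07044538855552673), (0.04874932020902634, 0.013804546557366848), 46.285911560058594, 858, np.float64(46.36711014488759)) top z 0.07734014640257586 0.07983058043333846
wrist rim plane tilt deg [0.35054119 0.39039497] z 0.03977258437525179 1580 0.04151409932840053
wrist base rim z 0.02962282558275749
top base rim z 0.030637811857678762
```

View pics/side5.png

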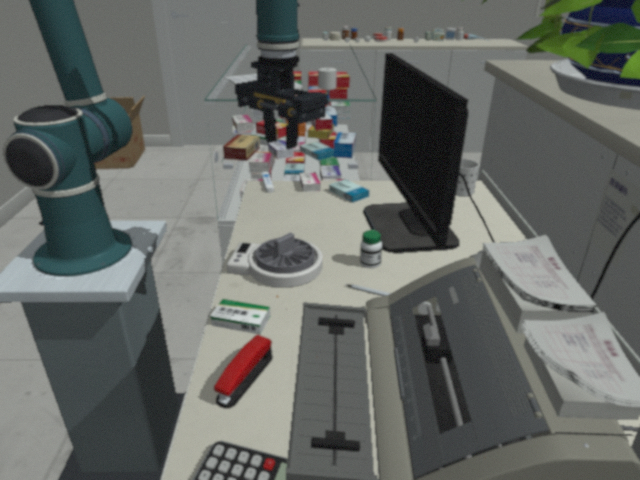

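View pics/wrist5.png

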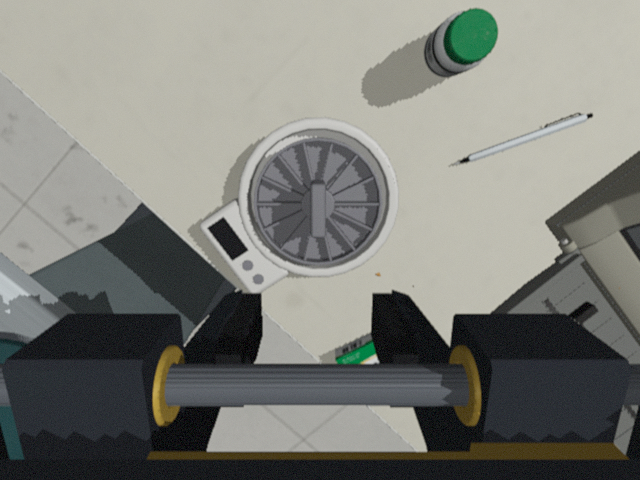

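The tray sits level in the well: tilt is under 0.6°, the bar top is at 77 mm to 79 mm expected (depth reads about 1.5 mm low), and the rim is at about 41 mm. In both pictures (tray at (285,258) in the side view, (318,205) in the wrist view) it is free of the gripper and the other things are untouched.

```bash
python3 -c "
from station import arm
print(arm.hand_in())"
```

```text
the job is handed in; nothing more can be done
None
```

The pill tray is back in the dispenser base, level and fully home over the cross pin: it went straight in after being lined up by camera, needing no searching turn and about 5 N of pressure, then was let go and handed in after about 15 s, with the other things left untouched.

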